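# Feel for the mixing ball and load the shaker

### The arm

A 6-joint arm with a two-finger parallel gripper is mounted at the origin on the work surface. World frame = base frame: x ahead of the robot, y to its left, z up, the work surface at z = 0. Lengths are in m, angles in rad, forces in N, time in s.
With the tool pointing down it reaches from about 0.35 to 0.725 m from the base axis. Payload 4.3 kg.
Tool frame: the origin (TCP) lies midway between the tips of the shut fingers; the grasp point (between the pads) lies 19 mm behind it (manip.grip_point_offset is the distance from the TCP to the grasp point, in m); z points along the fingers, y is the line along which they close (so a half turn about z gives the same grasp; the last joint's range is limited). The gripper opens to 85 mm and grips with 20 to 120 N. Pads are 22 mm wide; open, the fingers measure 114 mm over their backs; the gripper's body (76 mm by 85 mm) begins 54 mm behind the grasp point. The pads swing forward as they close: fully open they stand 13 mm farther back than shut.
Start: joints at [1.077, 0.377, 0.081, 1.274, 0, 1.46], TCP at [0.215, 0.533, 0.231] pointing down, gripper open.
Joint ranges: [-2.72, 2.72], [-0.84, 1.66], [-1.02, 1.22], [-1.77, 2.12], [-1.37, 1.28], [-3.14, 3.14]. Speed limits (rad/s): [2.57, 2.57, 3.14, 3.14, 3.14, 3.14].

### API

Orientations are given as [roll, pitch, yaw] about the fixed x, y, z axes, in that order (R = Rz(yaw) Ry(pitch) Rx(roll)).
In Python, from rig import manip, cams, order gives the robot as it stands.
- The arm moves only by the shell command python3 -m creep 'ROWS' [FORCE]. ROWS is a JSON list of rows, 1 to 20 of them, each of 5 numbers: dx, dy, dz in m, then a turn about the tool's z in rad, then the opening from 0.0 (shut) to 1.0 (fully open); each row is the pose to reach, as a shift and turn from the pose commanded when the command began, along the tool's axes at that moment; what a row does not reach only later rows make up. A row lasts 1/10 s, in which the tool goes at most 0.05 m and 0.15 rad, less where a joint would pass 70% of its speed; a pose out of reach is approached as far as the arm can. The fingers move at their own pace and stop on an object; FORCE is the grip in N (left out, the last holds). Time passes only in rows, so rows that do not move let the fingers close. It prints the time, the measured TCP pose, the force, the opening and the grip force at its end.
- manip.get_state(): the state, without advancing time (a new reading comes with each control period).
- cams.capture(name): name is "scene" or "top" or "wrist"; returns the picture (480x640x3 uint8, red, green, blue); there is no depth.
- cams.camera_model(name): a dict with "fx", "fy", "cx", "cy" (pixels), "R" (3x3) and "t" (3): a world point X has camera coordinates R X + t. Camera axes: x right, y down, z forward; pixel columns grow to the right and rows downward; lengths in m; the calibration is good to about 2 mm. A picture is of the moment at which its call begins: read the wrist's pose just before it. camera_model takes no time and is no camera call; for the wrist camera it gives the pose at the moment of the call.
- order.close_job(): hands the job in; it is judged then, once.
The state is a dict: "time": time; "qpos": joint angles; "joint_vel": joint speeds; "joint_efforts": joint torques, N m; "position": TCP position; "eef_rot": TCP orientation; "force": force on the tool from outside, world axes, zero at the start; "moment": the same for the moment, N m; "finger_gap": opening from 0.0 (shut) to 1.0 (fully open); "gripper_force": force on a finger pad.
Only numpy, scipy, OpenCV 4.12 (cv2) and the standard library are available. Lean on these libraries where they do the work, as an engineer would, in place of code of your own. Each camera call takes 0.05 s, during which the arm holds its last target. There are 200 camera calls.

### The job

Only one of the three closed canisters on the pharmacy counter has a loose mixing ball inside. Pick them up one at a time and rock each gently lengthways, just off the counter, until you have felt the ball roll from end to end in one, putting the others back where they stood. Set the one with the ball gently into the pocket of the bench shaker, level and fully home, let go, and leave everything else alone.

Things in the scene. Friction and masses are not known exactly. Their poses are not given: they have to be found in the camera images.
- case_a: one of three alike closed mixing canisters: opaque grey plastic box 150 mm long, 46 mm wide, 56 mm high, pale lid panel on top, lying flat. Origin at the centre of its underside, x along its length, y across, z up. To be gripped across the 46 mm width at mid length (60 N does no harm). Empty weight 150 to 260 g, different for each and each time, so weight does not tell which holds the ball.
- case_b: canister like case_a, same size and frame. Inside each is a closed space 144 x 40 x 45 mm with a smooth flat floor; one of the three (any of them, different each time) holds a 110 g steel ball, 30 mm in diameter, at first at rest in the middle. In the other two nothing moves.
- case_c: canister like case_a, same size and frame. In whichever holds the ball, tilting it lengthways past about 0.2 rad rolls the ball to the lower end, up to 57 mm off the middle; it knocks on the end wall, stays there when levelled, and then loads the level gripper with a moment of about 0.06 N m towards that end. A ball striking with over 20 N is rough.
- shaker: the bench shaker, a white box 230 x 150 mm and 54 mm high, fixed to the counter, with an aluminium cradle block on top (200 x 92 mm, its top 76 mm above the counter). Origin at the centre of its underside, x along its length and along the pocket's length, z up. Loading it with more than 40 N is rough.
- pocket (a point): centre of the floor of the cradle's rectangular pocket, 60 mm above the counter. The pocket is 154 mm long (along the shaker's x) and 50 mm wide, 16 mm deep, with a 3 mm chamfer round its mouth at 76 mm; a canister goes in flat, lengthways, either way round, and its underside then rests on this floor.
- amber: bystander: amber glass bottle with a black cap, 56 mm in diameter, 120 mm high, origin at the centre of its underside; leave alone
- pot: bystander: white ointment pot, 64 mm in diameter, 50 mm high, origin at the centre of its underside; leave alone
- jar: bystander: clear glass jar with a blue lid, 72 mm in diameter, 90 mm high, origin at the centre of its underside; leave alone

How it is judged:
By the outcome, as a careful person would: the job done as asked, in the order asked, and still so for the second after the job is handed in, with the robot touching nothing.
It also fails if it takes over 72 s, if anything falls off the work surface, if the arm or the gripper's body presses on something with over 40 N, if the wrist force passes 120 N, or if a joint passes its speed limit or range.

## Working session

There is one attempt and no reset: what is moved stays moved. The work goes in short steps, Python scripts to look and compute and a shell command to move; the robot and the scene stay as the last step left them, time stands still between calls to the robot, and variables do not carry over. Pictures are saved under pics/ and viewed, at most 10 in all, crops included, and the job is handed in when it is done.

```bash
ls; mkdir -p pics; python3 - <<'E'
from rig import manip,cams,order
import cv2
s=manip.get_state(); print(s, manip.grip_point_offset)
for n in ["scene","top"]:
    im=cams.capture(n); cv2.imwrite(f"pics/{n}0.png",im[:,:,::-1]); print(n,cams.camera_model(n))
E
```

```text
pics
{'time': 0.0, 'qpos': array([ 1.07666859e+00,  3.78085498e-01,  7.96719685e-02,  1.27444148e+00,
       -9.71865869e-06,  1.46055356e+00]), 'joint_vel': array([ 0.00075337,  0.00045185, -0.00036882,  0.00183676, -0.0001756 ,
       -0.00079813]), 'joint_efforts': array([ 1.37960036e-03, -4.63604343e+01,  2.69875985e+01,  2.06540624e-02,
       -1.83299821e-04, -7.46273571e-06]), 'position': array([0.21500697, 0.53258408, 0.23036594]), 'eef_rot': array([-3.13954540e+00, -2.16835210e-04,  2.75770747e+00]), 'force': array([0.66244469, 0.38193231, 0.49874872]), 'moment': array([ 0.0173604 , -0.00924903, -0.01165146]), 'gripper_force': 0.0, 'finger_gap': 0.9994208657084523} 0.0187
scene {'fx': 607.2584884666975, 'fy': 607.2584884666975, 'cx': 319.6743145840733, 'cy': 239.18774216994686, 'R': array([[-0.14443528,  0.98932938, -0.0191264 ],
       [ 0.54464426,  0.06334693, -0.83627136],
       [-0.82613624, -0.13120417, -0.5479821 ]]), 't': array([ 0.10708482, -0.29797645,  1.62457321])}
top {'fx': 556.0503310448463, 'fy': 556.0503310448463, 'cx': 317.89213073628423, 'cy': 243.28189234241592, 'R': array([[-0.01575945, -0.99982158, -0.01041376],
       [-0.98860496,  0.01714035, -0.14955412],
       [ 0.14970593,  0.00793821, -0.9886987 ]]), 't': array([-0.02063432,  0.62993722,  0.98390477])}
```

View pics/top0.png

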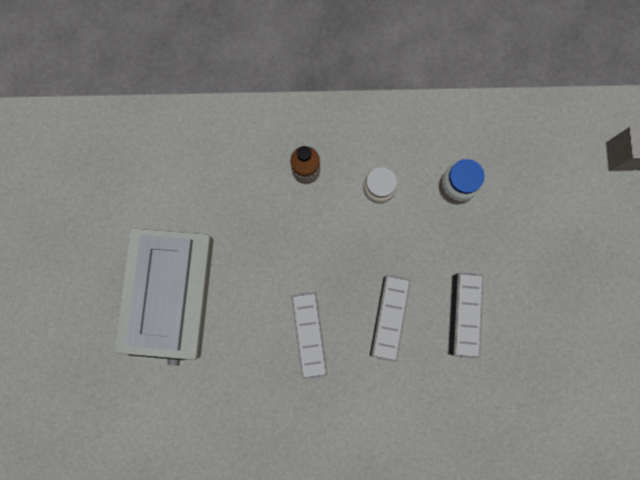

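View pics/scene0.png

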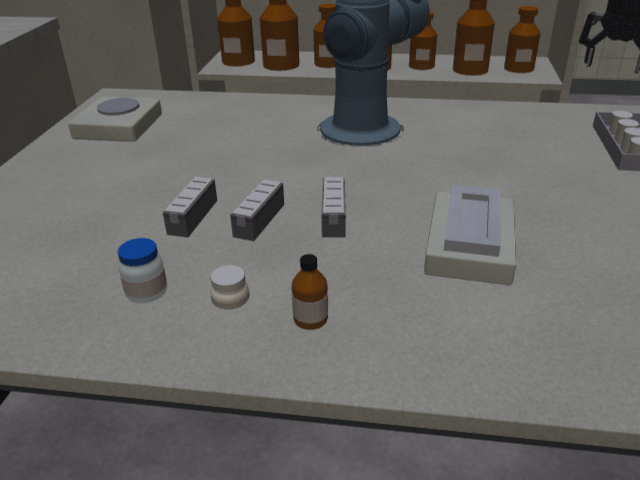

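The top view shows three canister lids at about (309,335), (391,318) and (468,315), with the shaker pocket at about (164,292). The bystanders are beyond the canisters, at (305,160), (381,184) and (465,178). The scene view agrees.

```bash
cat > h.py <<'E'
import numpy as np, cv2
def ray(m,u,v):
    d=m['R'].T@np.array([(u-m['cx'])/m['fx'],(v-m['cy'])/m['fy'],1.]); o=-m['R'].T@m['t']
    return o,d/np.linalg.norm(d)
def onz(m,p,z):
    o,d=ray(m,*p); return o+d*(z-o[2])/d[2]
def tri(rays):
    A=np.zeros((3,3));b=np.zeros(3)
    for o,d in rays:
        P=np.eye(3)-np.outer(d,d);A+=P;b+=P@o
    x=np.linalg.solve(A,b); return x,max(np.linalg.norm((np.eye(3)-np.outer(d,d))@(x-o)) for o,d in rays)
def proj(m,X):
    c=m['R']@np.asarray(X)+m['t']; return np.array([m['fx']*c[0]/c[2]+m['cx'],m['fy']*c[1]/c[2]+m['cy']])
def lids(im,thr,amin,amax,k=7,roi=None):
    g=im.min(2); M=(g>thr).astype(np.uint8)*255
    M=cv2.morphologyEx(M,cv2.MORPH_CLOSE,np.ones((k,k),np.uint8))
    out=[]
    for c in cv2.findContours(M,cv2.RETR_EXTERNAL,cv2.CHAIN_APPROX_NONE)[0]:
        a=cv2.contourArea(c)
        if amin<a<amax: out.append((cv2.minAreaRect(c),a,c))
    return out
E
python3 - <<'E'
import cv2,numpy as np
from h import *
from rig import cams
for n,pts in (("top",[(309,330),(391,312),(468,308),(345,300),(164,280),(140,290),(200,290),(381,180),(150,290)]),("scene",[(334,193),(300,200),(262,192),(195,190)])):
    im=cv2.imread(f"pics/{n}0.png")[:,:,::-1]
    for p in pts: print(n,p,im[p[1],p[0]])
    m=cams.camera_model(n)
    for t in (140,150,160):
        for r,a,c in lids(im,t,300 if n=="top" else 200,6000,5): 
            print(t,np.round(r[0]),np.round(r[1]),round(r[2]),a, np.round(onz(m,r[0],.056),3))
E
```

```text
top (309, 330) [160 161 164]
top (391, 312) [162 163 165]
top (468, 308) [160 162 165]
top (345, 300) [134 135 131]
top (164, 280) [142 147 152]
top (140, 290) [143 147 153]
top (200, 290) [149 152 147]
top (381, 180) [161 162 165]
top (150, 290) [139 143 149]
140 [364. 412.] [43. 47.] 90 388.5 [ 0.328 -0.107  0.056]
140 [309. 335.] [81. 22.] 83 1681.0 [ 0.462 -0.012  0.056]
140 [392. 320.] [28. 85.] 8 1701.5 [ 0.486 -0.163  0.056]
140 [474. 313.] [32. 85.] 3 1794.5 [ 0.497 -0.309  0.056]
140 [378. 179.] [45. 30.] 19 731.0 [ 0.748 -0.145  0.056]
150 [309. 335.] [80. 21.] 83 1594.5 [ 0.462 -0.012  0.056]
150 [391. 318.] [21. 79.] 10 1569.0 [ 0.49  -0.161  0.056]
150 [469. 315.] [21. 80.] 2 1576.0 [ 0.493 -0.301  0.056]
150 [382. 180.] [27. 28.] 90 593.0 [ 0.745 -0.153  0.056]
160 [309. 335.] [79. 20.] 82 1471.0 [ 0.462 -0.012  0.056]
160 [391. 318.] [20. 78.] 10 1453.5 [ 0.491 -0.161  0.056]
160 [469. 315.] [21. 78.] 3 1386.5 [ 0.493 -0.301  0.056]
160 [382. 181.] [26. 26.] 45 527.5 [ 0.744 -0.152  0.056]
scene (334, 193) [154 153 162]
scene (300, 200) [129 129 126]
scene (262, 192) [114 114 119]
scene (195, 190) [152 152 161]
140 [227. 274.] [19. 32.] 90 465.5 [ 0.756 -0.149  0.056]
140 [256. 197.] [15. 53.] 43 608.5 [ 0.498 -0.161  0.056]
140 [333. 194.] [34. 20.] 90 614.5 [ 0.469 -0.012  0.056]
140 [188. 194.] [15. 53.] 41 588.0 [ 0.501 -0.301  0.056]
140 [630. 124.] [40. 15.] 55 353.0 [0.046 0.66  0.056]
150 [228. 274.] [17. 31.] 90 418.0 [ 0.756 -0.149  0.056]
150 [257. 197.] [14. 51.] 43 525.0 [ 0.496 -0.16   0.056]
150 [333. 194.] [32. 18.] 90 551.0 [ 0.469 -0.012  0.056]
150 [188. 194.] [14. 52.] 42 499.0 [ 0.502 -0.3    0.056]
```

```bash
cat >> h.py <<'E'
def delta(s,goal,yaw):
    y=s['eef_rot'][2]; T=np.array([[np.cos(y),np.sin(y),0],[np.sin(y),-np.cos(y),0],[0,0,-1]])
    d=T.T@(np.asarray(goal)-s['position']); t=-((yaw-y+np.pi)%(2*np.pi)-np.pi)
    return np.round(d,4),round(t,4)
E
python3 - <<'E'
import cv2,numpy as np
from h import *
from rig import cams,manip
T=cams.camera_model("top");S=cams.camera_model("scene")
it=cv2.imread("pics/top0.png");isc=cv2.imread("pics/scene0.png")
lt=[r for r in lids(it,150,1000,2000,5)]; ls=lids(isc,140,550,650,5)
for r,a,c in lt:
    x0=onz(T,r[0],.056); 
    q=min(ls,key=lambda l:abs(onz(S,l[0][0],.056)[1]-x0[1]))
    P=np.array([onz(T,p,.056) for p in cv2.boxPoints(r)]); e=P[1:]-P[:-1]; e=max(e,key=np.linalg.norm)
    print(np.round(tri([ray(T,*r[0]),ray(S,*q[0][0])])[0],4), x0.round(4),'len',np.linalg.norm(e),'yaw',np.arctan(e[1]/e[0]))
pc=onz(T,(164,293),.07); print(pc)
s=manip.get_state(); print(delta(s,[pc[0]-0.03,pc[1],.3],np.pi-.05))
m=cams.camera_model("wrist"); print(m, proj(m,s['position']), -m['R'].T@m['t']-s['position'])
E
```

```text
[ 0.4617 -0.0125  0.0517] [ 0.4617 -0.0122  0.056 ] len 0.14220890342918324 yaw 0.11444094969454507
[ 0.4905 -0.1622  0.0516] [ 0.4902 -0.1607  0.056 ] len 0.14198017364490662 yaw -0.2030710666894269
[ 0.4934 -0.3032  0.0512] [ 0.493  -0.3007  0.056 ] len 0.14268751170923127 yaw -0.09635688384054601
[0.5406526  0.24625251 0.07      ]
(array([-0.3814, -0.1549, -0.0696]), np.float64(-0.3338))
{'fx': 391.14551076101475, 'fy': 391.14551076101475, 'cx': 325.64120825700945, 'cy': 247.37270016885975, 'R': array([[ 0.37396439,  0.9274412 , -0.00186131],
       [ 0.89465896, -0.36021554,  0.26425389],
       [ 0.24440947, -0.10048679, -0.96445136]]), 't': array([-0.5734996 , -0.03362907,  0.37930247])} [326.86362685 316.85072271] [-0.06314371  0.02522233  0.14322969]
```

```bash
python3 -m creep '[[-0.38,-0.155,-0.07,-0.28,1],[-0.38,-0.155,-0.07,-0.28,1],[-0.38,-0.155,-0.07,-0.28,1],[-0.38,-0.155,-0.07,-0.28,1],[-0.38,-0.155,-0.07,-0.28,1],[-0.38,-0.155,-0.07,-0.28,1],[-0.38,-0.155,-0.07,-0.28,1],[-0.38,-0.155,-0.07,-0.28,1],[-0.38,-0.155,-0.07,-0.28,1],[-0.38,-0.155,-0.07,-0.28,1],[-0.38,-0.155,-0.07,-0.28,1],[-0.38,-0.155,-0.07,-0.28,1]]' 60; python3 - <<'E'
from rig import manip,cams
import cv2
s=manip.get_state(); m=cams.camera_model("wrist"); im=cams.capture("wrist"); print(s['position'],s['eef_rot'])
import pickle; pickle.dump((s,m,im),open("w1.pkl","wb")); cv2.imwrite("pics/w1.png",im[:,:,::-1])
E
```

```text
time: 1.3
position: [0.5085, 0.2479, 0.3009]
eef_rot: [-3.141, -0.001, 3.039]
force: [-0.9, -0.6, -0.8]
finger_gap: 1.003
gripper_force: 0.0
[0.5085473  0.24794458 0.30086329] [-3.14149964e+00 -1.28997139e-03  3.03916901e+00]
```

View pics/w1.png

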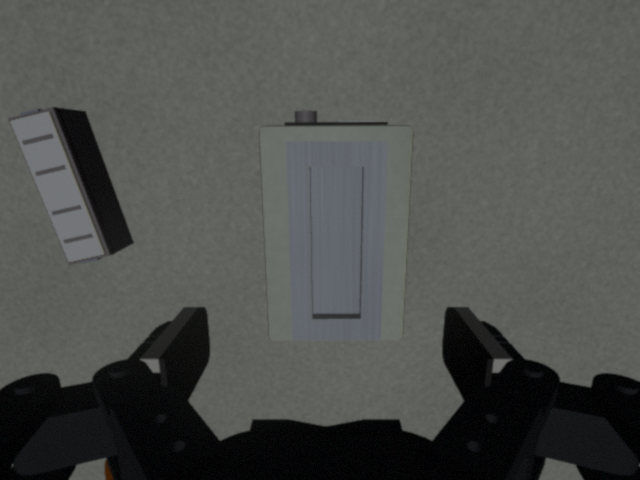

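The wrist view shows the pocket outlined at columns 311–363 and rows 165–318, within a bluish block at (288–385, 141–340). Case_a is at the left, around (65,185).

```bash
python3 - <<'E'
import pickle,cv2,numpy as np
from h import *
s,m,im=pickle.load(open("w1.pkl","rb")); I=im.astype(int)
b=cv2.GaussianBlur(im,(3,3),0).astype(int)
M=((b[:,:,2]-b[:,:,0]>8)).astype(np.uint8)*255; M[:100]=0;M[360:]=0;M[:,:240]=0;M[:,430:]=0
M=cv2.morphologyEx(cv2.morphologyEx(M,cv2.MORPH_CLOSE,np.ones((9,9))),cv2.MORPH_OPEN,np.ones((9,9)))
c=max(cv2.findContours(M,0,2)[0],key=cv2.contourArea); r=cv2.minAreaRect(c); bp=cv2.boxPoints(r); print(r)
ap=cv2.approxPolyDP(c,6,True)[:,0]; 
P=np.array([onz(m,p,.076) for p in ap]); print(ap.tolist(),P.round(4).tolist(), P.mean(0))
g=cv2.cvtColor(im,cv2.COLOR_RGB2GRAY).astype(int)
for v in (180,240,300): print(v,'L',g[v-2:v+3,303:320].mean(0).round().astype(int),'R',g[v-2:v+3,355:372].mean(0).round().astype(int))
print('top',g[155:175,325:350].mean(1).round().astype(int)); print('bot',g[305:330,325:350].mean(1).round().astype(int))
E
```

```text
((336.5, 240.5), (197.0, 99.0), 90.0)
[[290, 142], [293, 337], [379, 338], [386, 142]] [[0.4388, 0.2223, 0.076], [0.6335, 0.2008, 0.076], [0.6437, 0.2898, 0.076], [0.4476, 0.3091, 0.076]] [0.54091356 0.25550287 0.076     ]
180 L [104 105 102 101 102 101  97  88  97 103 104 104 105 105 103 102 102] R [100 101 101 100 100 100  94  76  83  97 102 103 101 100 100 101 103]
240 L [102 103 104 103 101 101 100  96  87  94 101 101 101 103 104 102 102] R [100 102 102 101 100  93  75  84  97 102 102 101 101 103 105 106 104]
300 L [104 103 104 104 103 102 101 100  95  87  95 102 104 104 104 103 102] R [100 100  99  96  83  73  89  98  99  98  97  98  99 100 100  99  98]
top [101 101 101 101 101 101 101 101 101 101 101 101 102 102 102 102 102 102
 102 102]
bot [102 102 102 102 102 101 101  97  82  59  49  49  52  68  93 100 100 100
 100 100 100 100 100 100 100]
```

```bash
python3 - <<'E'
import pickle,numpy as np
from h import *
s,m,im=pickle.load(open("w1.pkl","rb"))
L=[onz(m,p,.073) for p in ((310.2,180),(311,240),(312,300))];R=[onz(m,p,.073) for p in ((362.4,180),(361.3,240),(359.9,300))]
mid=[(a+b)/2 for a,b in zip(L,R)]
for a,b,c in zip(L,R,mid): print(np.linalg.norm(a-b),c)
d=mid[2]-mid[0]; print('yaw',np.arctan2(d[1],d[0]), [np.arctan2(*(q[2]-q[0])[1::-1]) for q in (L,R)])
e=onz(m,(336,318.5),.073); u=d/np.linalg.norm(d); print('far end',e, onz(m,(336,312.5),.06),'centre from far',e-u*.077, 'near end at',proj(m,e-u*.154))
from rig import cams,manip
import cv2
T=cams.camera_model("top"); it=cv2.imread("pics/top0.png").astype(int)
ii=cv2.GaussianBlur(im,(3,3),0)
# lid of case a as check from wrist
print(onz(m,(65,185),.056))
# block centre in top view by triangulation of block centre
pw=ray(m,*proj(m,e-u*.077))
print(proj(T,e-u*.077),proj(T,e-u*.154),proj(T,e))
E
```

```text
0.04903366284670495 [0.47736833 0.26099519 0.073     ]
0.0492154952657666 [0.53521505 0.25534921 0.073     ]
0.04890266142555338 [0.59808113 0.24916205 0.073     ]
yaw -0.09771497853031481 [np.float64(-0.09717509082043115), np.float64(-0.09825489977872208)]
far end [0.61859299 0.24726013 0.073     ] [0.61786956 0.24765698 0.06      ] centre from far [0.5419603  0.25477222 0.073     ] near end at [336.45382899 166.86490652]
[ 0.45668723 -0.00528351  0.056     ]
[158.79207727 292.24336382] [153.38208922 335.71827468] [164.07935284 249.75457607]
```

```bash
cat >> h.py <<'E'
def lidw(thr=None):
    from rig import manip,cams
    s=manip.get_state(); m=cams.camera_model("wrist"); im=cams.capture("wrist")
    u,v=proj(m,s['position']+[0.03,0,0.056-s['position'][2]])
    g=im.min(2); t=cv2.threshold(g[60:300,200:450],0,255,cv2.THRESH_OTSU)[0] if thr is None else thr
    out=[]
    for r,a,c in lids(im,t,1500,12000,9):
        P=np.array([onz(m,p,.056) for p in cv2.boxPoints(r)]); e=max(P[1:]-P[:-1],key=np.linalg.norm); w=min(P[1:]-P[:-1],key=np.linalg.norm)
        out.append((onz(m,r[0],.056),np.arctan(e[1]/e[0]),np.linalg.norm(e[:2]),np.linalg.norm(w[:2]),r))
    return s,m,im,t,out
E
python3 - <<'E'
from h import *
from rig import manip
s=manip.get_state(); print(delta(s,[.43,-.0125,.28],np.pi+.114))
E
```

```text
(array([ 0.0515, -0.2672,  0.021 ]), np.float64(-0.216))
```

```bash
python3 -m creep '[[0.05,-0.267,0.02,-0.216,1],[0.05,-0.267,0.02,-0.216,1],[0.05,-0.267,0.02,-0.216,1],[0.05,-0.267,0.02,-0.216,1],[0.05,-0.267,0.02,-0.216,1],[0.05,-0.267,0.02,-0.216,1],[0.05,-0.267,0.02,-0.216,1],[0.05,-0.267,0.02,-0.216,1],[0.05,-0.267,0.02,-0.216,1]]'; python3 - <<'E'
from h import *
s,m,im,t,o=lidw(); cv2.imwrite("pics/w2.png",im[:,:,::-1]); print(s['position'],s['eef_rot'],t)
for x in o: print(x)
E
```

```text
time: 2.25
position: [0.4324, -0.0119, 0.2814]
eef_rot: [3.141, 0.0, -3.027]
force: [0.1, 0.1, 0.9]
finger_gap: 0.998
gripper_force: 0.0
[ 0.43240054 -0.01190628  0.28136984] [ 3.14113373e+00  4.17774463e-04 -3.02721122e+00] 64.0
```

View pics/w2.png

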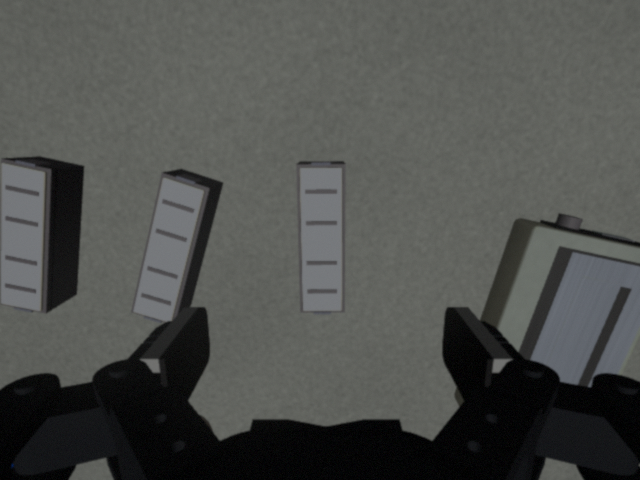

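Case_a is dead ahead: its lid spans columns 298–344 and rows 162–311, lengthways in the image. B and C are to its left.

```bash
python3 - <<'E'
from h import *
s,m,im,t,o=lidw(103)
print(im[240,310],im[240,390])
for thr in (95,103,110):
  for r,a,c in lids(im,thr,1500,12000,9):
    P=np.array([onz(m,p,.056) for p in cv2.boxPoints(r)]); E=sorted(P[1:]-P[:-1],key=np.linalg.norm); e=E[-1]
    print(thr,np.round(r[0],1),onz(m,r[0],.056).round(4),np.arctan(e[1]/e[0]).round(4),[np.linalg.norm(x).round(4) for x in E])
# height: triangulate A lid centre wrist/top/scene
T=cams=None
from rig import cams
T=cams.camera_model("top");S=cams.camera_model("scene")
it=cv2.imread("pics/top0.png")
rt=min(lids(it,150,1000,2000,5),key=lambda l:abs(l[0][0][0]-309))[0][0]
rw=min(lids(im,103,1500,12000,9),key=lambda l:abs(l[0][0][0]-321))[0][0]
print(tri([ray(T,*rt),ray(m,*rw)]))
E
```

```text
[118 120 123] [101 103  98]
95 [ 22.  238.5] [ 0.4902 -0.3019  0.056 ] -0.0731 [np.float64(0.0406), np.float64(0.0451), np.float64(0.1543)]
103 [553.9 269. ] [0.4613 0.2196 0.056 ] -0.6942 [np.float64(0.0862), np.float64(0.1453), np.float64(0.1523)]
103 [166.6 249.5] [ 0.4853 -0.1623  0.056 ] -0.2068 [np.float64(0.0385), np.float64(0.1445), np.float64(0.1453)]
103 [320.5 239. ] [ 0.4574 -0.0139  0.056 ] 0.1256 [np.float64(0.0379), np.float64(0.0419), np.float64(0.1425)]
103 [ 21.5 236.5] [ 0.4883 -0.3022  0.056 ] -0.0738 [np.float64(0.0397), np.float64(0.044), np.float64(0.1498)]
110 [166.6 249.5] [ 0.4853 -0.1623  0.056 ] -0.2092 [np.float64(0.0379), np.float64(0.1435), np.float64(0.1442)]
110 [321.  238.5] [ 0.4569 -0.0135  0.056 ] 0.1256 [np.float64(0.037), np.float64(0.0408), np.float64(0.1414)]
110 [ 21.5 236.5] [ 0.4883 -0.3022  0.056 ] -0.0738 [np.float64(0.0397), np.float64(0.0439), np.float64(0.1477)]
(array([ 0.46146387, -0.01272662,  0.04003485]), np.float64(0.0009129550366521001))
```

```bash
python3 -m creep '[[-0.027,-0.004,0.05,-0.003,1],[-0.027,-0.004,0.10,-0.003,1],[-0.027,-0.004,0.15,-0.003,1],[-0.027,-0.004,0.20,-0.003,1],[-0.027,-0.004,0.235,-0.003,1],[-0.027,-0.004,0.257,-0.003,1],[-0.027,-0.004,0.257,-0.003,1],[-0.027,-0.004,0.257,-0.003,0.3],[-0.027,-0.004,0.257,-0.003,0.3],[-0.027,-0.004,0.257,-0.003,0.3],[-0.027,-0.004,0.257,-0.003,0.3],[-0.027,-0.004,0.257,-0.003,0.3]]' 60; python3 -c "
from rig import manip;s=manip.get_state();print(s['force'],s['moment'])"
```

```text
time: 3.55
position: [0.4617, -0.0142, 0.0263]
eef_rot: [-3.141, 0.004, -3.026]
force: [-0.7, 1.0, 5.5]
finger_gap: 0.527
gripper_force: 62.8
[-0.72054961  0.97935829  5.53551692] [2.22174483e-01 6.75344501e-02 1.47016993e-04]
```

```bash
cat > mom.py <<'E'
from rig import manip,cams
import numpy as np
a=[]
for i in range(6):
    s=manip.get_state(); cams.capture("wrist"); y=s['eef_rot'][2]; a.append(np.r_[s['moment'][:2]@[np.cos(y),np.sin(y)],s['moment'][:2]@[np.sin(y),-np.cos(y)],s['force']])
a=np.array(a); print('t',s['time'],'M tool x,y / F',a.mean(0).round(4),'sd',a.std(0).round(4),s['position'].round(4),s['eef_rot'].round(4),s['finger_gap'])
E
python3 -m creep '[[0,0,-0.01,0,0.3],[0,0,-0.02,0,0.3],[0,0,-0.03,0,0.3],[0,0,-0.03,0,0.3],[0,0,-0.03,0,0.3],[0,0,-0.03,0,0.3]]'; python3 mom.py
```

```text
time: 4.15
position: [0.4591, -0.0141, 0.054]
eef_rot: [3.141, -0.001, -3.026]
force: [-0.3, 0.1, -1.9]
finger_gap: 0.528
gripper_force: 61.8
t 4.4 M tool x,y / F [ 1.0000e-03  1.6200e-02 -1.8810e-01  2.5170e-01 -2.3828e+00] sd [0.0216 0.0383 0.2904 0.3688 0.3875] [ 0.4592 -0.0141  0.0539] [ 3.1413e+00 -8.0000e-04 -3.0264e+00] 0.5287714956439348
```

```bash
python3 -m creep '[[-0.015,0,0,0,0.3],[-0.045,0,0,0,0.3],[-0.085,0,0,0,0.3],[-0.125,0,0,0,0.3],[-0.125,0,0,0,0.3],[-0.125,0,0,0,0.3],[-0.125,0,0,0,0.3]]'; python3 mom.py; python3 -m creep '[[0.015,0,0,0,0.3],[0.045,0,0,0,0.3],[0.085,0,0,0,0.3],[0.125,0,0,0,0.3],[0.125,0,0,0,0.3],[0.125,0,0,0,0.3],[0.125,0,0,0,0.3]]'; python3 mom.py
```

```text
time: 5.15
position: [0.582, 0.0003, 0.0536]
eef_rot: [3.141, -0.003, -3.026]
force: [-1.0, -0.7, -2.5]
finger_gap: 0.526
gripper_force: 61.7
t 5.4 M tool x,y / F [-0.0139  0.0221 -0.0357  0.0289 -2.3588] sd [0.0283 0.0226 0.6349 0.4805 0.1714] [5.828e-01 2.000e-04 5.440e-02] [ 3.1414e+00 -4.0000e-04 -3.0267e+00] 0.5287658554496752
time: 6.15
position: [0.4612, -0.0144, 0.0551]
eef_rot: [-3.141, 0.003, -3.026]
force: [0.4, -0.4, -1.4]
finger_gap: 0.524
gripper_force: 61.8
t 6.4 M tool x,y / F [ 0.0081 -0.0148  0.0427  0.4258 -2.4052] sd [0.0264 0.0275 0.2961 0.4973 0.4846] [ 0.4607 -0.0142  0.0545] [-3.1413e+00  1.1000e-03 -3.0262e+00] 0.5234938657314914
```

```bash
sed -i 's/range(6)/range(12)/' mom.py; python3 -m creep '[[-0.02,0,0,0,0.3],[-0.06,0,0,0,0.3],[-0.11,0,0,0,0.3],[-0.16,0,0,0,0.3],[-0.15,0,0,0,0.3],[-0.15,0,0,0,0.3],[-0.15,0,0,0,0.3],[-0.15,0,0,0,0.3]]'; python3 mom.py; python3 -m creep '[[0.02,0,0,0,0.3],[0.06,0,0,0,0.3],[0.11,0,0,0,0.3],[0.16,0,0,0,0.3],[0.15,0,0,0,0.3],[0.15,0,0,0,0.3],[0.15,0,0,0,0.3],[0.15,0,0,0,0.3]]'; python3 mom.py
```

```text
time: 7.25
position: [0.6073, 0.0032, 0.0544]
eef_rot: [3.141, -0.001, -3.027]
force: [1.2, 0.1, -1.8]
finger_gap: 0.521
gripper_force: 61.8
t 7.8 M tool x,y / F [ 0.0089  0.0107  0.1341  0.0975 -2.5468] sd [0.0258 0.0305 0.5529 0.3953 0.4573] [0.6085 0.0031 0.0544] [ 3.1415e+00  1.0000e-04 -3.0264e+00] 0.5237463188057195
time: 8.65
position: [0.4626, -0.0146, 0.0554]
eef_rot: [-3.14, 0.004, -3.026]
force: [0.5, -0.0, -2.3]
finger_gap: 0.525
gripper_force: 61.9
t 9.2 M tool x,y / F [-8.7000e-03 -1.3000e-03 -3.1160e-01  1.2520e-01 -2.3642e+00] sd [0.0315 0.035  0.5521 0.3564 0.3533] [ 0.4595 -0.0141  0.0542] [ 3.1415e+00 -1.0000e-04 -3.0263e+00] 0.5230443265156837
```

```bash
python3 -m creep '[[0,0,0.015,0,0.3],[0,0,0.022,0,0.3],[0,0,0.026,0,0.3],[0,0,0.028,0,0.3],[0,0,0.03,0,0.3],[0,0,0.03,0,0.3],[0,0,0.03,0,0.3]]';  python3 -m creep '[[0,0,0,0,1],[0,0,0,0,1],[0,0,0,0,1],[0,0,-0.03,0,1],[0,0,-0.08,0,1],[0,0,-0.09,0,1],[0,0,-0.09,0,1]]'; python3 - <<'E'
from h import *
from rig import manip
s=manip.get_state(); print(s['position'],s['eef_rot'],s['finger_gap']); print(delta(s,[.4885,-.162,.027],np.pi-.205))
E
```

```text
time: 9.95
position: [0.4588, -0.014, 0.0263]
eef_rot: [-3.142, -0.0, -3.026]
force: [-8.4, 2.0, 19.3]
finger_gap: 0.528
gripper_force: 64.5
time: 10.65
position: [0.462, -0.0145, 0.1164]
eef_rot: [-3.14, 0.005, -3.026]
force: [0.5, 0.3, -0.3]
finger_gap: 1.002
gripper_force: 0.0
[ 0.46195761 -0.01454501  0.11637456] [-3.14010424  0.00539425 -3.02636931] 1.0019496945200117
(array([-0.0094, -0.1495,  0.0894]), np.float64(0.3202))
```

```bash
python3 -m creep '[[-0.009,-0.1495,0,0.32,1],[-0.009,-0.1495,0,0.32,1],[-0.009,-0.1495,0,0.32,1],[-0.009,-0.1495,0,0.32,1],[-0.009,-0.1495,0.02,0.32,1],[-0.009,-0.1495,0.06,0.32,1],[-0.009,-0.1495,0.089,0.32,1],[-0.009,-0.1495,0.089,0.32,1],[-0.009,-0.1495,0.089,0.32,0.3],[-0.009,-0.1495,0.089,0.32,0.3],[-0.009,-0.1495,0.089,0.32,0.3],[-0.009,-0.1495,0.089,0.32,0.3],[-0.009,-0.1495,0.089,0.32,0.3]]' 60; python3 -m creep '[[0,0,-0.01,0,0.3],[0,0,-0.02,0,0.3],[0,0,-0.03,0,0.3],[0,0,-0.03,0,0.3],[0,0,-0.03,0,0.3],[0,0,-0.03,0,0.3]]'; python3 mom.py
```

```text
time: 11.95
position: [0.4873, -0.1623, 0.0271]
eef_rot: [-3.141, 0.004, 2.937]
force: [0.1, -0.1, 6.1]
finger_gap: 0.529
gripper_force: 63.7
time: 12.55
position: [0.4853, -0.1615, 0.055]
eef_rot: [3.141, -0.001, 2.937]
force: [0.1, -0.1, -1.9]
finger_gap: 0.528
gripper_force: 62.6
t 13.1 M tool x,y / F [ 0.0092 -0.0121  0.1712  0.0205 -1.8169] sd [0.0233 0.0452 0.4922 0.2849 0.5193] [ 0.4856 -0.1616  0.0552] [ 3.1415 -0.      2.9368] 0.5224426070717401
```

```bash
python3 -m creep '[[0.02,0,0,0,0.3],[0.06,0,0,0,0.3],[0.11,0,0,0,0.3],[0.10,0,0,0,0.3],[0.10,0,0,0,0.3],[0.10,0,0,0,0.3],[0.10,0,0,0,0.3]]'; python3 mom.py; python3 -m creep '[[-0.02,0,0,0,0.3],[-0.06,0,0,0,0.3],[-0.11,0,0,0,0.3],[-0.10,0,0,0,0.3],[-0.10,0,0,0,0.3],[-0.10,0,0,0,0.3],[-0.10,0,0,0,0.3]]'; python3 mom.py
```

```text
time: 13.85
position: [0.3902, -0.1425, 0.0562]
eef_rot: [-3.141, 0.003, 2.937]
force: [0.4, 0.3, -1.5]
finger_gap: 0.526
gripper_force: 62.6
t 14.4 M tool x,y / F [ 0.0143  0.024   0.1227  0.2013 -1.8566] sd [0.0114 0.0241 0.558  0.4921 0.5133] [ 0.3877 -0.1413  0.0553] [ 3.1415 -0.      2.9368] 0.5252500704117362
time: 15.15
position: [0.4846, -0.1612, 0.0553]
eef_rot: [3.141, -0.001, 2.937]
force: [0.0, 0.8, -0.9]
finger_gap: 0.525
gripper_force: 62.6
t 15.7 M tool x,y / F [ 0.005   0.01    0.1327 -0.0228 -1.5478] sd [0.0235 0.0362 0.5214 0.5881 0.6032] [ 0.4856 -0.1616  0.0553] [3.1415e+00 1.0000e-04 2.9368e+00] 0.5282875750860779
```

Nothing moved in B. I'll put it back and try C.

```bash
python3 -m creep '[[0,0,0.015,0,0.3],[0,0,0.022,0,0.3],[0,0,0.026,0,0.3],[0,0,0.028,0,0.3],[0,0,0.0285,0,0.3],[0,0,0.0285,0,0.3]]';  python3 -m creep '[[0,0,0,0,1],[0,0,0,0,1],[0,0,0,0,1],[0,0,-0.03,0,1],[0,0,-0.08,0,1],[0,0,-0.09,0,1],[0,0,-0.09,0,1]]'; python3 - <<'E'
from h import *
from rig import manip
s=manip.get_state(); print(s['position'],s['eef_rot'],s['finger_gap']); print(delta(s,[.491,-.3015,.027],np.pi-.09))
E
```

```text
time: 16.35
position: [0.4859, -0.1617, 0.0272]
eef_rot: [-3.142, 0.001, 2.937]
force: [-1.3, 1.1, 0.3]
finger_gap: 0.527
gripper_force: 62.8
time: 17.05
position: [0.4879, -0.1627, 0.1192]
eef_rot: [-3.14, 0.006, 2.937]
force: [0.5, -0.5, -0.3]
finger_gap: 0.997
gripper_force: 0.0
[ 0.48789136 -0.16266488  0.11923089] [-3.14028222  0.00582524  2.93678364] 0.9967732016751584
(array([-0.0313, -0.1353,  0.0922]), np.float64(-0.1148))
```

```bash
python3 -m creep '[[0,-0.1416,-0.162,-0.115,1],[0,-0.1416,-0.162,-0.115,1],[0,-0.1416,-0.162,-0.115,1],[0,-0.1416,-0.162,-0.115,1],[0,-0.1416,-0.162,-0.115,1],[0,-0.1416,-0.162,-0.115,1],[0,-0.1416,-0.162,-0.115,1]]'; cat > see.py <<'E'
from h import *
s,m,im,t,o=lidw(105); print(s['position'],s['eef_rot'])
for r,a,c in lids(im,105,1500,12000,9):
    P=np.array([onz(m,p,.056) for p in c[:,0]]).astype(np.float32); q=cv2.minAreaRect(P[:,:2]); b=cv2.boxPoints(q); e=max(b[1:]-b[:-1],key=np.linalg.norm)
    print(np.round(r[0],1),np.round(q[0],4),np.round(q[1],4),np.arctan(e[1]/e[0]).round(4))
    if abs(r[0][0]-322)<40: print(delta(s,[q[0][0],q[0][1],.027],np.pi+np.arctan(e[1]/e[0])))
cv2.imwrite("pics/see.png",im[:,:,::-1])
E
python3 see.py
```

```text
time: 17.75
position: [0.4563, -0.2996, 0.2766]
eef_rot: [3.139, -0.002, 3.052]
force: [-0.5, 0.2, -1.1]
finger_gap: 1.003
gripper_force: 0.0
[ 0.4563464 -0.2996006  0.2765702] [ 3.13926736e+00 -2.43025574e-03  3.05150496e+00]Traceback (most recent call last):
  File "see.py", line 4, in <module>
    P=np.array([onz(m,p,.056) for p in c[:,0]]).astype(np.float32); q=cv2.minAreaRect(P[:,:2]); b=cv2.boxPoints(q); e=max(b[1:]-b[:-1],key=np.linalg.norm)
                                                                      ~~~~~~~~~~~~~~~^^^^^^^^^
cv2.error: OpenCV(4.12.0) /io/opencv/modules/imgproc/src/convhull.cpp:143: error: (-215:Assertion failed) total >= 0 && (depth == CV_32F || depth == CV_32S) in function 'convexHull'
```

```bash
sed -i 's/minAreaRect(P\[:,:2\])/minAreaRect(P[:,:2].copy())/' see.py; python3 see.py
```

```text
[ 0.45617713 -0.29894223  0.27625337] [ 3.13874272 -0.00330118  3.05234315]
[326. 249.] [ 0.4919 -0.3022] [0.0388 0.1428] -0.1025
(array([-3.580e-02, -1.000e-04,  2.493e-01]), np.float64(0.0133))
[471.1 231.9] [ 0.4876 -0.1625] [0.0388 0.1428] -0.2072
[624.  188.5] [ 0.4588 -0.0201] [0.1426 0.027 ] 0.1179
```

```bash
python3 -m creep '[[-0.036,0,0.05,0.013,1],[-0.036,0,0.10,0.013,1],[-0.036,0,0.15,0.013,1],[-0.036,0,0.20,0.013,1],[-0.036,0,0.235,0.013,1],[-0.036,0,0.2485,0.013,1],[-0.036,0,0.2485,0.013,1],[-0.036,0,0.2485,0.013,0.3],[-0.036,0,0.2485,0.013,0.3],[-0.036,0,0.2485,0.013,0.3],[-0.036,0,0.2485,0.013,0.3],[-0.036,0,0.2485,0.013,0.3]]' 60; python3 -m creep '[[0,0,-0.01,0,0.3],[0,0,-0.02,0,0.3],[0,0,-0.03,0,0.3],[0,0,-0.03,0,0.3],[0,0,-0.03,0,0.3],[0,0,-0.03,0,0.3]]'; python3 mom.py
```

```text
time: 19.05
position: [0.4942, -0.3042, 0.0323]
eef_rot: [-3.14, 0.004, 3.039]
force: [-0.5, 1.5, 6.4]
finger_gap: 0.523
gripper_force: 64.6
time: 19.65
position: [0.4924, -0.3032, 0.0599]
eef_rot: [3.141, -0.001, 3.039]
force: [0.1, -0.7, -4.3]
finger_gap: 0.525
gripper_force: 63.5
t 20.2 M tool x,y / F [ 6.500e-03  7.500e-03 -3.990e-02 -6.000e-04 -3.344e+00] sd [0.0256 0.039  0.4193 0.5458 0.6584] [ 0.4927 -0.3035  0.0602] [ 3.1415 -0.      3.0388] 0.5209082565586179
```

```bash
python3 -m creep '[[0.015,0,0,0,0.3],[0.045,0,0,0,0.3],[0.085,0,0,0,0.3],[0.125,0,0,0,0.3],[0.125,0,0,0,0.3],[0.125,0,0,0,0.3],[0.125,0,0,0,0.3]]'; python3 mom.py
```

```text
time: 20.95
position: [0.3696, -0.2916, 0.0609]
eef_rot: [-3.14, 0.002, 3.039]
force: [-0.0, -0.7, -3.1]
finger_gap: 0.524
gripper_force: 63.5
t 21.5 M tool x,y / F [ 0.0149 -0.0306 -0.2605 -0.0302 -3.6052] sd [0.0292 0.0271 0.4977 0.4865 0.4127] [ 0.3685 -0.2906  0.0602] [3.1415 0.     3.039 ] 0.5233725580698472
```

```bash
python3 -m creep '[[-0.045,0,0,0,0.3],[-0.08,0,0,0,0.3],[-0.1,0,0,0,0.3],[-0.115,0,0,0,0.3],[-0.122,0,0,0,0.3],[-0.125,0,0,0,0.3],[-0.125,0,0,0,0.3]]'; python3 mom.py;  python3 -m creep '[[0.04,0,0,0,0.3],[0.08,0,0,0,0.3],[0.1,0,0,0,0.3],[0.115,0,0,0,0.3],[0.122,0,0,0,0.3],[0.125,0,0,0,0.3],[0.125,0,0,0,0.3]]'; python3 mom.py
```

```text
time: 22.25
position: [0.4923, -0.3033, 0.0601]
eef_rot: [3.141, -0.001, 3.039]
force: [0.1, 0.1, -3.3]
finger_gap: 0.523
gripper_force: 63.5
t 22.8 M tool x,y / F [-1.0000e-03  1.7200e-02  1.2050e-01 -8.3000e-02 -3.4071e+00] sd [0.0362 0.0283 0.388  0.6362 0.5214] [ 0.4926 -0.3035  0.0603] [3.1415 0.     3.0387] 0.5223197385754966
time: 23.55
position: [0.3688, -0.291, 0.0605]
eef_rot: [-3.141, 0.001, 3.039]
force: [-0.4, -0.2, -3.5]
finger_gap: 0.522
gripper_force: 63.5
t 24.1 M tool x,y / F [ 0.0035 -0.0117 -0.2275 -0.13   -3.4718] sd [0.0265 0.0247 0.3761 0.3951 0.3639] [ 0.3685 -0.2906  0.0602] [3.1414 0.     3.039 ] 0.5228105825926891
```

```bash
python3 -m creep '[[-0.02,0,0,0,0.3],[-0.055,0,0,0,0.3],[-0.10,0,0,0,0.3],[-0.07,0,0,0,0.3],[-0.045,0,0,0,0.3],[-0.025,0,0,0,0.3],[-0.01,0,0,0,0.3],[0,0,0,0,0.3],[0,0,0,0,0.3],[0,0,0,0,0.3]]'; python3 mom.py
```

```text
time: 25.15
position: [0.3689, -0.291, 0.0605]
eef_rot: [-3.141, 0.001, 3.039]
force: [-0.7, 0.1, -4.0]
finger_gap: 0.52
gripper_force: 63.5
t 25.7 M tool x,y / F [ 0.0207  0.0313 -0.2315  0.0814 -3.2622] sd [0.0223 0.027  0.3302 0.5308 0.7142] [ 0.3684 -0.2906  0.0603] [3.1415 0.     3.0389] 0.5251794219506545
```

```bash
python3 -m creep '[[0.02,0,0,0,0.3],[0.055,0,0,0,0.3],[0.10,0,0,0,0.3],[0.06,0,0,0,0.3],[0.035,0,0,0,0.3],[0.02,0,0,0,0.3],[0.01,0,0,0,0.3],[0,0,0,0,0.3],[0,0,0,0,0.3],[0,0,0,0,0.3]]'; python3 mom.py
```

```text
time: 26.75
position: [0.368, -0.2903, 0.0601]
eef_rot: [3.141, -0.001, 3.039]
force: [0.5, 0.2, -3.4]
finger_gap: 0.525
gripper_force: 64.6
t 27.3 M tool x,y / F [ 0.0048 -0.0146  0.1531  0.0878 -3.6196] sd [0.0271 0.0272 0.6798 0.4892 0.5058] [ 0.3683 -0.2907  0.0603] [3.1415e+00 1.0000e-04 3.0386e+00] 0.5202546750290157
```

```bash
python3 -m creep '[[0.02,0,0,0,0.3],[0.055,0,0,0,0.3],[0.10,0,0,0,0.3],[0.06,0,0,0,0.3],[0.035,0,0,0,0.3],[0.02,0,0,0,0.3],[0.01,0,0,0,0.3],[0,0,0,0,0.3],[0,0,0,0,0.3],[0,0,0,0,0.3]]'; python3 mom.py;python3 -m creep '[[0.02,0,0,0,0.3],[0.06,0,0,0,0.3],[0.11,0,0,0,0.3],[0.06,0,0,0,0.3],[0.035,0,0,0,0.3],[0.02,0,0,0,0.3],[0.01,0,0,0,0.3],[0,0,0,0,0.3],[0,0,0,0,0.3],[0,0,0,0,0.3]]'; python3 mom.py
```

```text
time: 28.35
position: [0.368, -0.2903, 0.0601]
eef_rot: [3.141, -0.001, 3.039]
force: [0.1, 0.2, -3.1]
finger_gap: 0.523
gripper_force: 64.8
t 28.9 M tool x,y / F [ 0.0103  0.0147  0.1274  0.1912 -3.4242] sd [0.0257 0.031  0.4871 0.3191 0.4185] [ 0.3683 -0.2907  0.0603] [3.1416 0.     3.0387] 0.5201863965557061
time: 29.95
position: [0.368, -0.2902, 0.0601]
eef_rot: [3.141, -0.001, 3.039]
force: [0.7, -0.3, -3.4]
finger_gap: 0.521
gripper_force: 65.2
t 30.5 M tool x,y / F [-0.0051 -0.0139  0.0465  0.0579 -2.9323] sd [0.0306 0.0402 0.4672 0.5091 0.6131] [ 0.3683 -0.2907  0.0603] [3.1415 0.     3.0387] 0.5183462922886285
```

```bash
cat > vel.py <<'E'
from rig import manip,cams
for i in range(5):
    s=manip.get_state(); print(round(s['time'],3),s['position'].round(4),'pitch',s['eef_rot'][1].round(4),s['force'].round(1),s['moment'].round(3)); cams.capture("wrist")
E
python3 -m creep '[[0.02,0,0,0,0.3],[0.06,0,0,0,0.3],[0.11,0,0,0,0.3]]' | head -2; python3 vel.py; python3 mom.py
```

```text
time: 30.85
position: [0.2593, -0.2806, 0.0607]
30.85 [ 0.2593 -0.2806  0.0607] pitch 0.0016 [-1.6 -0.8 -2.5] [-0.055  0.127  0.037]
30.9 [ 0.2495 -0.2746  0.0584] pitch -0.0113 [-6.2  4.7 -4.9] [0.306 0.645 0.015]
30.95 [ 0.2525 -0.2747  0.0586] pitch -0.0075 [-0.1  1.4 -3.8] [0.051 0.072 0.015]
31.0 [ 0.2556 -0.2769  0.0595] pitch -0.003 [ 0.6 -0.1 -3. ] [ 0.027 -0.011  0.005]
31.05 [ 0.2578 -0.2788  0.0602] pitch -0.0002 [ 0.4 -0.2 -2.7] [-0.045  0.059 -0.004]
t 31.65 M tool x,y / F [ 0.0072  0.0126 -0.0837 -0.277  -3.3994] sd [0.0224 0.0282 0.4968 0.5696 0.5618] [ 0.2591 -0.2793  0.0602] [ 3.1415 -0.      3.0392] 0.520642720024358
```

```bash
python3 -m creep '[[0.01,0,-0.01,0,0.3],[0.03,0,-0.02,0,0.3],[0.05,0,-0.02,0,0.3],[0.07,0,-0.02,0,0.3],[0.09,0,-0.02,0,0.3]]' | head -3; python3 -c "
from rig import manip;s=manip.get_state();print(s['qpos'].round(3),s['eef_rot'].round(3))"
```

```text
time: 32.2
position: [0.1682, -0.2699, 0.0809]
eef_rot: [-3.141, -0.0, 3.039]
[-1.214 -0.012 -0.822  0.76  -0.    -1.111] [-3.141 -0.     3.039]
```

```bash
python3 -m creep '[[0,0,0,1.11,0.3],[0,0,0,1.11,0.3],[0,0,0,1.11,0.3],[0,0,0,1.11,0.3],[0,0,0,1.11,0.3],[0,0,0,1.11,0.3],[0,0,0,1.11,0.3],[0,0,0,1.11,0.3]]' | head -3;  python3 -m creep '[[0.02,0,0,0,0.3],[0.04,0,0,0,0.3],[0.06,0,0,0,0.3],[0.08,0,0,0,0.3]]' | head -4; python3 -c "
from rig import manip;s=manip.get_state();print(s['qpos'].round(3),s['eef_rot'].round(3))"
```

```text
time: 33.0
position: [0.1689, -0.2699, 0.0809]
eef_rot: [-3.141, 0.0, 1.924]
time: 33.4
position: [0.1406, -0.1942, 0.0806]
eef_rot: [-3.141, 0.0, 1.928]
force: [0.4, -0.6, -2.5]
[-1.211 -0.185 -0.97   0.786 -0.     0.002] [-3.141  0.     1.928]
```

```bash
python3 -m creep '[[0.015,0,0,0,0.3],[0.03,0,0,0,0.3],[0.045,0,0,0,0.3]]' | head -4; python3 -c "
from rig import manip;s=manip.get_state();print(s['qpos'].round(3),s['eef_rot'].round(3))"
```

```text
time: 33.7
position: [0.1275, -0.1554, 0.0861]
eef_rot: [-3.14, -0.004, 1.928]
force: [0.2, 0.3, -2.6]
[-1.202e+00 -2.880e-01 -1.020e+00  8.430e-01 -1.000e-03  1.100e-02] [-3.14  -0.004  1.928]
```

```bash
sed -i 's/range(12)/range(9)/' mom.py; python3 - <<'E'
from h import *
from rig import cams
S=cams.camera_model("scene")
print(onz(S,(118,137),0),onz(S,(160,110),.04),onz(S,(75,130),.03))
E
python3 -m creep '[[-0.007,0,0,0,0.3],[-0.021,0,0,0,0.3],[-0.042,0,0,0,0.3],[-0.07,0,0,0,0.3],[-0.105,0,0,0,0.3],[-0.147,0,0,0,0.3],[-0.197,0,0,0,0.3],[-0.177,0,0,0,0.3],[-0.165,0,0,0,0.3],[-0.159,0,0,0,0.3],[-0.159,0,0,0,0.3],[-0.159,0,0,0,0.3]]'; python3 mom.py
```

```text
[ 0.12458889 -0.62853212  0.        ] [ 0.02632457 -0.54272023  0.04      ] [ 0.1583806  -0.72491688  0.03      ]
time: 34.9
position: [0.1838, -0.305, 0.0855]
eef_rot: [-3.141, -0.002, 1.929]
force: [1.4, 0.5, -3.8]
finger_gap: 0.521
gripper_force: 65.4Traceback (most recent call last):
  File "mom.py", line 5, in <module>
    s=manip.get_state(); cams.capture("wrist"); y=s['eef_rot'][2]; a.append(np.r_[s['moment'][:2]@[np.cos(y),np.sin(y)],s['moment'][:2]@[np.sin(y),-np.cos(y)],s['force']])
                         ~~~~~~~~~~~~^^^^^^^^^
ValueError: 200 camera calls are used up
```

```bash
cat > m1.py <<'E'
from rig import manip
import numpy as np
s=manip.get_state(); y=s['eef_rot'][2]; print(round(s['time'],2),'My',round(float(s['moment'][:2]@[np.sin(y),-np.cos(y)]),4),'Mx',round(float(s['moment'][:2]@[np.cos(y),np.sin(y)]),4),s['position'].round(4))
E
for i in 1 2 3 4 5; do python3 -m creep '[[0,0,0,0,0.3]]' >/dev/null; python3 m1.py; done
```

```text
35.1 My 0.0014 Mx -0.0153 [ 0.184  -0.3055  0.0854]
35.2 My 0.0649 Mx 0.0157 [ 0.184  -0.3053  0.0852]
35.3 My 0.0043 Mx -0.0556 [ 0.1839 -0.3052  0.085 ]
35.4 My 0.1083 Mx 0.079 [ 0.1838 -0.3051  0.0849]
35.5 My 0.0802 Mx -0.0156 [ 0.1838 -0.305   0.0849]
```

```bash
python3 -m creep '[[-0.007,0,0,0,0.3],[-0.021,0,0,0,0.3],[-0.042,0,0,0,0.3],[-0.07,0,0,0,0.3],[-0.105,0,0,0,0.3],[-0.147,0,0,0,0.3],[-0.197,0,0,0,0.3],[-0.177,0,0,0,0.3],[-0.165,0,0,0,0.3],[-0.159,0,0,0,0.3],[-0.159,0,0,0,0.3],[-0.159,0,0,0,0.3]]' | head -2; python3 m1.py; for i in 1 2 3 4; do python3 -m creep '[[0,0,0,0,0.3]]' >/dev/null; python3 m1.py; done
python3 -m creep '[[0.007,0,0,0,0.3],[0.021,0,0,0,0.3],[0.042,0,0,0,0.3],[0.07,0,0,0,0.3],[0.105,0,0,0,0.3],[0.147,0,0,0,0.3],[0.197,0,0,0,0.3],[0.177,0,0,0,0.3],[0.165,0,0,0,0.3],[0.159,0,0,0,0.3],[0.159,0,0,0,0.3],[0.159,0,0,0,0.3]]' | head -2; python3 m1.py; for i in 1 2 3 4; do python3 -m creep '[[0,0,0,0,0.3]]' >/dev/null; python3 m1.py; done
```

```text
time: 36.7
position: [0.2397, -0.4544, 0.0845]
36.7 My 0.0028 Mx 0.026 [ 0.2397 -0.4544  0.0845]
36.8 My 0.0225 Mx 0.0668 [ 0.2398 -0.4546  0.0847]
36.9 My 0.0353 Mx -0.0288 [ 0.2398 -0.4545  0.0846]
37.0 My 0.0481 Mx -0.003 [ 0.2396 -0.4543  0.0845]
37.1 My 0.0352 Mx 0.0141 [ 0.2396 -0.4541  0.0843]
time: 38.3
position: [0.1845, -0.3068, 0.0855]
38.3 My -0.1235 Mx 0.0152 [ 0.1845 -0.3068  0.0855]
38.4 My -0.0884 Mx -0.0197 [ 0.184  -0.3056  0.0851]
38.5 My -0.0251 Mx -0.0102 [ 0.1839 -0.3051  0.0849]
38.6 My -0.0866 Mx 0.0186 [ 0.1838 -0.3049  0.0849]
38.7 My 0.0078 Mx 0.0173 [ 0.1838 -0.3049  0.0849]
```

```bash
python3 -m creep '[[-0.007,0,0,0,0.3],[-0.021,0,0,0,0.3],[-0.042,0,0,0,0.3],[-0.07,0,0,0,0.3],[-0.105,0,0,0,0.3],[-0.147,0,0,0,0.3],[-0.197,0,0,0,0.3],[-0.17,0,0,0,0.3],[-0.151,0,0,0,0.3],[-0.14,0,0,0,0.3],[-0.135,0,0,0,0.3],[-0.135,0,0,0,0.3]]' | head -2; for i in 1 2 3 4 5; do python3 -m creep '[[0,0,0,0,0.3]]' >/dev/null; python3 m1.py; done
python3 -m creep '[[0.007,0,0,0,0.3],[0.021,0,0,0,0.3],[0.042,0,0,0,0.3],[0.07,0,0,0,0.3],[0.105,0,0,0,0.3],[0.147,0,0,0,0.3],[0.197,0,0,0,0.3],[0.17,0,0,0,0.3],[0.151,0,0,0,0.3],[0.14,0,0,0,0.3],[0.135,0,0,0,0.3],[0.135,0,0,0,0.3]]' | head -2; for i in 1 2 3 4 5; do python3 -m creep '[[0,0,0,0,0.3]]' >/dev/null; python3 m1.py; done
```

```text
time: 39.9
position: [0.231, -0.431, 0.0846]
40.0 My 0.0436 Mx 0.0727 [ 0.2314 -0.4322  0.085 ]
40.1 My 0.09 Mx 0.0098 [ 0.2314 -0.4324  0.0849]
40.2 My 0.1014 Mx -0.0086 [ 0.2314 -0.4321  0.0847]
40.3 My 0.0474 Mx -0.0081 [ 0.2312 -0.4318  0.0845]
40.4 My 0.0814 Mx -0.0035 [ 0.2312 -0.4316  0.0843]
time: 41.6
position: [0.1842, -0.3061, 0.0852]
41.7 My -0.049 Mx 0.0539 [ 0.1837 -0.3046  0.0848]
41.8 My -0.0404 Mx -0.0431 [ 0.1836 -0.3043  0.0847]
41.9 My -0.0753 Mx -0.005 [ 0.1836 -0.3045  0.0848]
42.0 My -0.0627 Mx -0.0261 [ 0.1837 -0.3046  0.0849]
42.1 My -0.0574 Mx -0.0391 [ 0.1838 -0.3048  0.0849]
```

The ball is in C: the level moment went from about +0.07 to -0.06 N m and back across the strokes. I'll carry it to the shaker.

```bash
python3 -m creep '[[0.008,0.011,-0.02,-0.02,0.3],[0.024,0.032,-0.04,-0.07,0.3],[0.044,0.059,-0.06,-0.12,0.3],[0.068,0.091,-0.07,-0.19,0.3],[0.092,0.123,-0.075,-0.26,0.3],[0.115,0.155,-0.075,-0.32,0.3],[0.139,0.187,-0.075,-0.39,0.3],[0.163,0.219,-0.075,-0.46,0.3],[0.187,0.251,-0.075,-0.52,0.3],[0.211,0.282,-0.075,-0.59,0.3],[0.235,0.314,-0.075,-0.66,0.3],[0.259,0.346,-0.075,-0.72,0.3],[0.283,0.378,-0.075,-0.79,0.3],[0.306,0.41,-0.075,-0.86,0.3],[0.33,0.442,-0.075,-0.93,0.3],[0.354,0.474,-0.075,-0.99,0.3],[0.374,0.501,-0.075,-1.05,0.3],[0.39,0.522,-0.075,-1.09,0.3],[0.398,0.533,-0.075,-1.115,0.3],[0.398,0.533,-0.075,-1.115,0.3]]'; python3 -m creep '[[0,0,0,0,0.3],[0,0,0,0,0.3],[0,0,0,0,0.3],[0,0,0,0,0.3]]' ; python3 - <<'E'
from h import *
from rig import manip
s=manip.get_state(); print(s['position'],s['eef_rot']); print(delta(s,[.5438,.2538,.112],np.pi-.098))
E
```

```text
time: 44.1
position: [0.5445, 0.2559, 0.1604]
eef_rot: [3.138, -0.003, 3.046]
force: [-0.2, -0.4, -2.9]
finger_gap: 0.523
gripper_force: 65.4
time: 44.5
position: [0.5435, 0.2536, 0.1614]
eef_rot: [3.138, -0.003, 3.043]
force: [-0.6, -0.8, -3.2]
finger_gap: 0.516
gripper_force: 65.5
[0.54346973 0.25362881 0.16138733] [ 3.13803308e+00 -3.02615869e-03  3.04294608e+00]
(array([-0.0003,  0.0002,  0.0494]), np.float64(-0.0006))
```

```bash
python3 -m creep '[[0,0,0.015,0,0.3],[0,0,0.035,0,0.3],[0,0,0.046,0,0.3],[0,0,0.049,0,0.3],[0,0,0.049,0,0.3],[0,0,0.049,0,0.3],[0,0,0.049,0,0.3],[0,0,0.049,0,0.3]]'; python3 m1.py; python3 -m creep '[[0,0,0.002,0,0.3],[0,0,0.004,0,0.3],[0,0,0.006,0,0.3],[0,0,0.007,0,0.3]]'; python3 m1.py
```

```text
time: 45.3
position: [0.5442, 0.2546, 0.113]
eef_rot: [3.137, -0.002, 3.044]
force: [-0.4, 0.2, -3.1]
finger_gap: 0.524
gripper_force: 65.3
45.3 My -0.0576 Mx -0.0617 [0.5442 0.2546 0.113 ]
time: 45.7
position: [0.5434, 0.2544, 0.1048]
eef_rot: [3.138, -0.003, 3.044]
force: [-0.7, 0.6, -3.3]
finger_gap: 0.525
gripper_force: 65.3
45.7 My -0.0913 Mx 0.022 [0.5434 0.2544 0.1048]
```

```bash
python3 -m creep '[[0,0,0.002,0,0.3],[0,0,0.004,0,0.3]]'|sed -n 1,4p; python3 -m creep '[[0,0,0.002,0,0.3],[0,0,0.004,0,0.3],[0,0,0.004,0,0.3]]'|sed -n 1,4p; python3 m1.py
```

```text
time: 45.9
position: [0.5436, 0.2545, 0.101]
eef_rot: [3.138, -0.003, 3.044]
force: [-0.3, 0.5, -3.5]
time: 46.2
position: [0.5433, 0.2544, 0.0968]
eef_rot: [3.138, -0.004, 3.044]
force: [0.1, -0.1, -3.0]
46.2 My 0.0466 Mx 0.0358 [0.5433 0.2544 0.0968]
```

```bash
for i in 1 2; do python3 -m creep '[[0,0,0.001,0,0.3],[0,0,0.002,0,0.3],[0,0,0.002,0,0.3]]'|sed -n '2p;4p'; done; python3 -m creep '[[0,0,0.001,0,0.3],[0,0,0.001,0,0.3]]'|sed -n '1,4p'; python3 m1.py
```

```text
position: [0.5435, 0.2545, 0.0951]
force: [-0.5, -0.0, -3.8]
position: [0.5434, 0.2545, 0.093]
force: [0.5, -0.8, -3.8]
time: 47.0
position: [0.5437, 0.2546, 0.0925]
eef_rot: [3.138, -0.003, 3.044]
force: [-0.8, -0.7, -1.0]
47.0 My 0.0493 Mx 0.1109 [0.5437 0.2546 0.0925]
```

```bash
python3 -m creep '[[0,0,0.0006,0,0.3],[0,0,0.0006,0,0.3]]'; python3 m1.py; python3 -m creep '[[0,0,0,0,0.7],[0,0,0,0,1],[0,0,0,0,1],[0,0,0,0,1]]'
```

```text
time: 47.2
position: [0.5437, 0.2546, 0.0924]
eef_rot: [3.138, -0.002, 3.044]
force: [-2.8, 0.2, 4.5]
finger_gap: 0.527
gripper_force: 66.2
47.2 My 0.4348 Mx 0.3136 [0.5437 0.2546 0.0924]
time: 47.6
position: [0.5438, 0.2545, 0.0916]
eef_rot: [3.138, -0.003, 3.044]
force: [0.4, 0.3, -0.1]
finger_gap: 0.998
gripper_force: 0.0
```

```bash
python3 -m creep '[[0,0,-0.01,0,1],[0,0,-0.03,0,1],[0,0,-0.07,0,1],[0,0,-0.11,0,1],[0,0,-0.13,0,1],[0,0,-0.13,0,1],[0,0,-0.13,0,1],[0,0,-0.13,0,1]]'; python3 -c "
from rig import order;print(order.close_job())"
```

```text
time: 48.4
position: [0.543, 0.2537, 0.2201]
eef_rot: [3.139, -0.005, 3.044]
force: [0.6, 0.3, -0.2]
finger_gap: 1.001
gripper_force: 0.0
the job is handed in; nothing more can be done
None
```

Job handed in at 48.4 s: case_c has the ball and is released in the shaker pocket, judged home by touch only since all 200 camera calls were used up; rocking was by level back-and-forth strokes because the arm couldn't tilt, and case_a and case_b, put back, got weaker strokes, so I ruled them out mainly by weight.

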